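# Close a solitary-bee nest block on its dowels and hold it shut for strapping

### The job

The wooden bee nest on the bench is loaded with cocoons and needs closing: take its upper half off the drying rack, lower it, without ramming it, onto the two brass dowels of the lower half (blue entrance end over blue entrance end) until the two halves meet flush. Then press the pair together firmly, with roughly 15 newtons, and finish the program still holding it pressed so that a colleague can pass the strap round it. Leave the cup, the spray bottle, the tape dispenser and the brush where they are.

Things in the scene. Friction and masses are not known exactly. Their poses are not given: they have to be found in the camera images.
- nest_base: Lower half of the nest, pale wood, fixed. Origin on the bench under its middle; x runs from the blue-painted entrance end (-x, last 7 mm blue) to the closed back (+x), y across, z up. 150 long (x), 64 wide (y); flat mating face 50 mm above the bench, with four lengthwise channels holding brown cocoons. Two dark skids under it, 14 high, 22 by 96 long (y), at x = -50 and +50; sides otherwise free.
- dowel_front (a point): Tip centre of the front brass dowel, near the blue end, on the block's centre line: at x = -60, y = 0, z = 62 mm in nest_base. The dowel is 8 mm in diameter and stands 12 mm above the mating face, its last 3.5 mm tapering to 3.6 mm diameter.
- dowel_rear (a point): Tip centre of the rear brass dowel, same size: at x = +48, y = 0, z = 62 mm in nest_base. Because the two dowels lie unequally far from the middle, the halves fit only one way round.
- seat (a point): Centre of the mating face of the lower half, 50 mm above the bench: where the origin of nest_top lies once the nest is closed, its axes along those of nest_base.
- nest_top: Upper half, loose pale board, 150 long (x), 64 wide (y), 18 thick, 100 to 200 g, channels down, blue stripe on top at its entrance end (-x). Origin: centre of its underside; axes as nest_base. Starts level across the rack, underside 30 mm above the bench, turned at most 1.1 rad from its final heading. Flat long sides, free to grip across the 64 mm at mid-length.
- bore_front (a point): Lower mouth centre of the front through bore of nest_top, at x = -60, y = 0, z = 0 mm in nest_top. Bore 10.5 mm in diameter (1.25 mm play all round the dowel), visible from above.
- bore_rear (a point): Lower mouth centre of the rear through bore of nest_top, same size, at x = +48, y = 0, z = 0 mm in nest_top.
- drying_rack: Dark wooden drying rack, fixed: two battens 30 mm high, 14 thick (x), 100 long (y), at x = -52 and +52 mm, joined by a rail 10 mm high and 22 wide along x at y = 0. Origin on the bench under its middle, z up. Between the battens, either side of the rail, fingers can pass down beside nest_top.
- rearing_cup: Clear lidded rearing cup, 104 mm across the lid, 75 high, loose; origin under its middle. To be left alone.
- spray_bottle: Clear spray bottle with a teal trigger head, 68 mm across, about 166 high, loose; origin under its middle. To be left alone.
- tape_dispenser: Blue tape dispenser, 130 by 60 mm, about 90 high, loose; origin under its middle. To be left alone.
- channel_brush: Long-handled cleaning brush, 170 mm long, lying on the bench; origin under its middle. To be left alone.
Mind the look-alikes: they are no part of the job. What is shaped like the nest_top but orange or purple is not meant.

How it is judged:
On the way, in this order (a step that is already met when the one before it is completed fails the run):
1. the upper half has been lifted off the rack, above the dowel tips (height (world z) of nest_top above 0.064 m), for 0.1 s.
2. the upper half is home on both dowels, flush on the lower half (horizontal distance between bore_front and dowel_front below 0.003 m and horizontal distance between bore_rear and dowel_rear below 0.003 m and z of each of bore_front, bore_rear in the frame of seat below 0.002 m and angle between nest_top's own z axis and vertical below 0.04 rad), for 0.2 s.
At the end, for the whole second after the job is handed in: Both bores are within 3 mm of their dowels, the halves meet within 2 mm at both ends and the upper one is level within 0.04 rad; it is at rest, the robot is touching it, and through the last second it is pressed on the lower half with 7 to 45 N (all of step 2 and z of each of bore_front, bore_rear in the frame of seat above -0.002 m and contact force between nest_top and nest_base between 7 and 45 N and contact force between any of the fingers, the arm and nest_top above 3 N and linear speed of nest_top below 0.01 m/s); the arm keeps its last pose, push and grip.
It fails at once if the upper half is rammed onto the lower half (over 70 N) (contact force between nest_top and nest_base above 70 N).
It fails at once if the cup is shifted more than 20 mm or tipped (distance of rearing_cup from where it was at the start of the episode above 0.02 m or angle between rearing_cup's own z axis and vertical above 0.4 rad).
It fails at once if the spray bottle is shifted more than 20 mm or tipped (distance of spray_bottle from where it was at the start of the episode above 0.02 m or angle between spray_bottle's own z axis and vertical above 0.4 rad).
It fails at once if the tape dispenser is shifted more than 20 mm (distance of tape_dispenser from where it was at the start of the episode above 0.02 m).
It fails at once if the brush is shifted more than 20 mm (distance of channel_brush from where it was at the start of the episode above 0.02 m).
It also fails if it takes over 40 s, if anything falls off the work surface, if the arm or the gripper's body presses on something with over 40 N, if the wrist force passes 120 N, or if a joint passes its speed limit or range.

### The arm

A 7-joint arm with a two-finger parallel gripper is mounted at the origin on the work surface. World frame = base frame: x ahead of the robot, y to its left, z up, the work surface at z = 0. Lengths are in m, angles in rad, forces in N, time in s.
With the tool pointing down it reaches from about 0.4 to 0.85 m from the base axis. Payload 4.5 kg.
Tool frame: the origin (TCP) lies between the finger pads; the fingertips stand 25 mm ahead of it and the grasp point (between the pads) lies 6 mm ahead of it (robot.tcp_to_tips is the distance from the TCP to the fingertips, in m); z points along the fingers, y is the direction in which the jaws open and shut (so a half turn about z gives the same grasp; the last joint's range is limited). The gripper opens to 88 mm and grips with 3 to 60 N. Pads are 18 mm wide; open, the fingers measure 123 mm over their backs; the gripper's body (75 mm by 187 mm) begins 45 mm behind the grasp point.
Start: joints at [-1.222, 0.689, -0.195, 1.565, 0.157, 0.902, -0.215], TCP at [0.193, 0.594, 0.264] pointing down, gripper open.
Joint ranges: [-3.01, 3.01], [-0.46, 2.08], [-1.47, 1.51], [0.13, 2.56], [-1, 4.14], [0.04, 2.09], [-2.66, 2.66]. Speed limits (rad/s): [2.57, 2.57, 3.14, 3.14, 3.14, 3.14, 3.14].

### API

Orientations are given as [roll, pitch, yaw] about the fixed x, y, z axes, in that order (R = Rz(yaw) Ry(pitch) Rx(roll)).
In Python, from plant import read_state, cams, workorder, robot gives the robot as it stands.
- The arm moves only by the shell command python3 -m handwheel 'ROWS'. ROWS is JSON, a list of rows, each an object of numbers: "wx", "wy", "wz": the turn, a rotation vector about the tool's x, y, z in degrees; "x", "y", "z": the shift along the tool's x, y, z in mm; "gripper": the closure, from 0 (fully open) to 1 (shut). In form: [{"wx": .., "wy": .., "wz": .., "x": .., "y": .., "z": .., "gripper": ..}, ...]. A call has 1 to 20 rows; each row is the pose to reach, as a shift and turn from the pose measured when the call began, along the tool's axes at that moment; what a row does not reach only later rows make up. A row lasts 1/12 s, in which the tool goes at most 41.7 mm and 7.16 degrees, less where a joint would pass 70% of its speed; a pose out of reach is approached as far as the arm can. A call with a gripper value outside its range is refused whole. The fingers move at their own pace and stop on an object; the grip force is fixed at half the most. Time passes only in rows, so rows that repeat a pose let the fingers close. It gives the time, the measured TCP pose, the force and the opening at its end, in the units of the state.
- read_state(): the state, without advancing time (a new reading comes with each control period).
- cams.get_image(name): name is "side" or "top"; returns a dict with "pixels" (384x512x3 uint8, red, green, blue), "camera_matrix" (3x3 intrinsics, pixels), "origin" and "rotation" of the camera in the world. Camera axes: x right, y up, looking along -z (the intrinsics and any distortion apply to the point x, -y, -z); pixel columns grow to the right and rows downward; lengths in m; the calibration is good to about 2 mm. A picture is of the moment at which its call begins. There is no depth.
- workorder.job_done(): hands the job in, once; it reports no verdict.
The state is a dict: "time_s": time; "qpos": joint angles; "dq": joint speeds; "tau": joint torques, N m; "tcp_pos": TCP position; "tcp_rot": TCP orientation; "ft_force": force on the tool from outside, world axes, zero at the start; "torque": the same for the moment, N m; "finger_gap": finger opening in m.
Only numpy, scipy, OpenCV 4.12 (cv2) and the standard library are available. Lean on these libraries where they do the work, as an engineer would, in place of code of your own. Each camera call takes 0.05 s, during which the arm holds its last target. There are 200 camera calls.

## Working session

There is one attempt and no reset: what is moved stays moved. The work goes in short steps, Python scripts to look and compute and a shell command to move; the robot and the scene stay as the last step left them, time stands still between calls to the robot, and variables do not carry over. Pictures are saved under pics/ and viewed, about 8 in all and at most 12, crops included, and the job is handed in when it is done.

```bash
ls; mkdir -p pics
python3 - <<'E'
from plant import read_state,cams
import cv2,json
s=read_state();print(s)
for n in("top","side"):
    i=cams.get_image(n);cv2.imwrite(f"pics/{n}0.png",i["pixels"][:,:,::-1])
    print(n,{k:v for k,v in i.items() if k!="pixels"})
E
```

```text
pics
{'time_s': 0.0, 'qpos': array([-1.22216377,  0.68997953, -0.19448896,  1.56634128,  0.15731878,
        0.90251248, -0.21510306]), 'dq': array([ 0.00014964, -0.00129848, -0.00177551, -0.00023513,  0.00124203,
       -0.00041107, -0.00174496]), 'tau': array([-7.37058836e-04, -5.27560294e+01, -1.26740467e+00, -1.53438073e+01,
       -5.26575919e-02,  6.30472699e-03,  1.69943169e-04]), 'tcp_pos': array([0.19341519, 0.59369922, 0.26291289]), 'tcp_rot': array([-3.13975154e+00,  1.66941643e-04,  2.82683360e+00]), 'ft_force': array([ 0.35924217, -0.50751547,  0.41158585]), 'torque': array([-0.02732331,  0.00149195, -0.03621609]), 'finger_gap': 0.08795168319468141}
top {'camera_matrix': array([[450.6903572 ,   0.        , 261.05165512],
       [  0.        , 450.6903572 , 193.2260957 ],
       [  0.        ,   0.        ,   1.        ]]), 'origin': array([0.44341017, 0.04613794, 1.41685583]), 'rotation': array([ 0.09459114, -0.00410517, -1.60109624])}
side {'camera_matrix': array([[392.91210584,   0.        , 260.48521471],
       [  0.        , 392.91210584, 188.33395548],
       [  0.        ,   0.        ,   1.        ]]), 'origin': array([0.24572009, 1.18892831, 0.92057584]), 'rotation': array([ 0.93025364,  0.01777615, -2.87312802])}
```

View pics/top0.png

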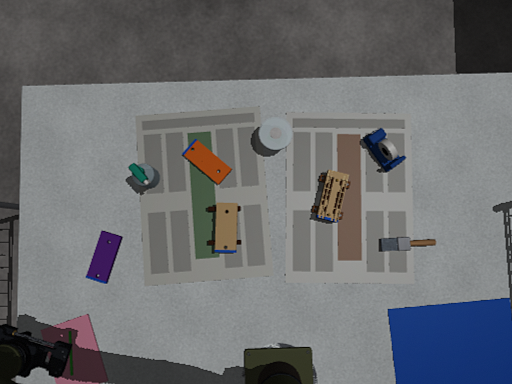

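View pics/side0.png

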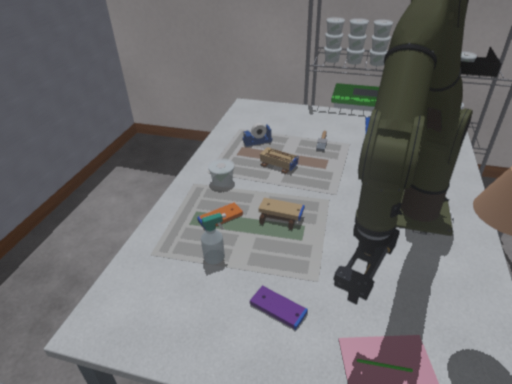

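The top view shows the upper half on the rack near (227,227) with its blue end toward the robot. The base is near (332,195), with its blue end near (322,218). The orange and purple look-alikes are at (207,161) and (104,257). I'll enlarge both nest parts.

Run:
```python
import cv2,numpy as np
i=cv2.imread("pics/top0.png")
a=i[195:260,197:257];b=i[162:227,302:362]
f=lambda c:cv2.resize(c,None,fx=6.5,fy=6.5,interpolation=cv2.INTER_CUBIC)
cv2.imwrite("pics/crop.png",np.hstack([f(a),f(b)]))
```

```text
(no output)
```

View pics/crop.png

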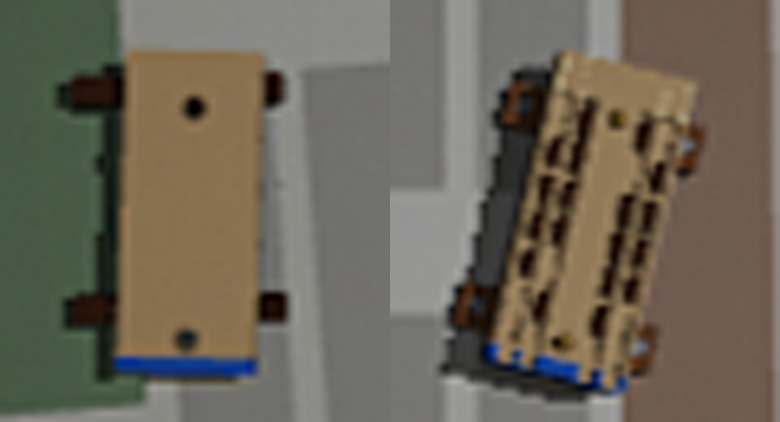

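The crop shows the bores of the upper half at about px (226.8,211.5) rear and (225.6,247.3) front. The base dowels are at about (336.9,180.2) rear and (328.6,214.6) front. I'll refine these numerically and check them against the known 108 mm spacing.

```bash
cat > h.py <<'E'
import numpy as np,cv2
from scipy.spatial.transform import Rotation as R
from scipy.optimize import minimize
from plant import read_state,cams
def proj(c,P):
    p=(np.atleast_2d(P)-c["origin"])@R.from_euler("xyz",c["rotation"]).as_matrix()
    K=c["camera_matrix"];return np.c_[K[0,2]+K[0,0]*p[:,0]/-p[:,2],K[1,2]+K[1,1]*p[:,1]/p[:,2]]
def ray(c,uv,z):
    K=c["camera_matrix"];uv=np.atleast_2d(uv)
    d=np.c_[(uv[:,0]-K[0,2])/K[0,0],-(uv[:,1]-K[1,2])/K[1,1],-np.ones(len(uv))]@R.from_euler("xyz",c["rotation"]).as_matrix().T
    return c["origin"]+d*((z-c["origin"][2])/d[:,2])[:,None]
def mask(c):
    p=c["pixels"].astype(int);r,g,b=p[...,0],p[...,1],p[...,2]
    return ((r-b>45)&(r>110)&(g>80))|((b-r>60)&(b>90))
def rect(x,y,t,z,L=.15,W=.064):
    q=np.array([[-1,-1],[1,-1],[1,1],[-1,1]])*[L/2,W/2]
    cs,sn=np.cos(t),np.sin(t);return np.c_[q@[[cs,sn],[-sn,cs]]+[x,y],[z]*4]
def render(c,P,s=8):
    im=np.zeros((384*s,512*s),np.uint8)
    uv=(proj(c,P)+.5)*s-.5
    cv2.fillConvexPoly(im,cv2.convexHull(np.round(uv*16).astype(np.int32)),255,shift=4)
    return cv2.resize(im,(512,384),interpolation=cv2.INTER_AREA)/255.
def fit(c,z,x0,z2=None,closek=0):
    m=mask(c).astype(np.uint8)
    u,v=proj(c,[x0[0],x0[1],z])[0].astype(int)
    w=np.zeros_like(m);w[v-38:v+38,u-38:u+38]=1;m*=w
    if closek:m=cv2.morphologyEx(m,cv2.MORPH_CLOSE,np.ones((closek,closek)))
    n,l,st,_=cv2.connectedComponentsWithStats(m);m=(l==1+np.argmax(st[1:,4])).astype(np.uint8)
    cs,_=cv2.findContours(m,0,2);f=np.zeros_like(m);cv2.drawContours(f,cs,-1,1,-1)
    def cost(p):
        P=rect(p[0],p[1],p[2],z)
        if z2 is not None:P=np.r_[P,rect(p[0],p[1],p[2],z2)]
        return np.abs(render(c,P)-f).sum()
    r=minimize(cost,x0,method="Nelder-Mead",options=dict(initial_simplex=np.array(x0)+np.r_[np.zeros((1,3)),np.diag([.006,.006,.05])],xatol=1e-4,fatol=.05))
    return r.x,r.fun,f.sum()
def pts(p):return [(p[0]+d*np.cos(p[2]),p[1]+d*np.sin(p[2])) for d in(-.06,.048)]
E
python3 - <<'E'
from h import *
c=cams.get_image("top");px=c["pixels"]
for n,z,uv in(("top",.048,[(225.6,247.3),(226.8,211.5)]),("base",.062,[(328.6,214.6),(336.9,180.2)])):
    q=ray(c,uv,z);d=q[1]-q[0];t=np.arctan2(d[1],d[0])
    ctr=q[0]+.06*d/np.linalg.norm(d)
    print(n,q.round(4),"len",np.linalg.norm(d),"pose",ctr.round(4),t)
    x0=[ctr[0],ctr[1],t]
    zz=.048 if n=="top" else .05
    for z2 in(None,zz-(.018 if n=="top" else .036)):
        r=fit(c,zz,x0,z2,5);print(r)
    np.savetxt(n+".txt",r[0])
print(px[225,205:250].tolist()); print(px[200,308:352].tolist())
E
```

```text
top [[0.4125 0.1484 0.048 ]
 [0.5204 0.1423 0.048 ]] len 0.10806578918316546 pose [0.4724 0.145  0.048 ] -0.056605726750833585
(array([ 0.47261076,  0.14645233, -0.0502572 ]), np.float64(45.0078431372549), np.uint64(1023))
(array([ 0.4726087 ,  0.14668164, -0.05191149]), np.float64(57.01176470588236), np.uint64(1023))
base [[ 0.5011 -0.1645  0.062 ]
 [ 0.6045 -0.1942  0.062 ]] len 0.10759099876350439 pose [ 0.5588 -0.1811  0.062 ] -0.2805270713596772
(array([ 0.55985594, -0.18178219, -0.28285107]), np.float64(112.70588235294119), np.uint64(949))
(array([ 0.56038453, -0.18355015, -0.2874907 ]), np.float64(168.83529411764707), np.uint64(949))
[[73, 90, 69], [71, 89, 67], [72, 89, 68], [71, 89, 68], [72, 89, 69], [72, 91, 70], [75, 94, 72], [57, 72, 56], [25, 32, 24], [19, 29, 23], [73, 65, 48], [127, 105, 75], [138, 113, 80], [136, 113, 79], [136, 112, 79], [135, 112, 77], [135, 113, 78], [136, 113, 79], [136, 113, 79], [135, 112, 78], [136, 112, 79], [136, 112, 78], [137, 113, 79], [136, 112, 78], [137, 113, 80], [136, 112, 78], [136, 113, 79], [136, 113, 79], [136, 112, 79], [137, 11
[... 222 characters left out ...]
 [113, 113, 109], [113, 113, 110]]
[[149, 149, 147], [150, 150, 148], [150, 150, 148], [149, 150, 148], [150, 151, 149], [156, 157, 156], [123, 123, 122], [46, 47, 46], [55, 56, 54], [59, 59, 58], [59, 60, 59], [47, 46, 44], [47, 37, 25], [110, 92, 65], [119, 97, 69], [70, 49, 32], [85, 66, 45], [127, 107, 76], [161, 135, 98], [115, 96, 69], [83, 68, 48], [141, 118, 86], [147, 123, 89], [146, 121, 89], [146, 121, 89], [146, 122, 89], [150, 127, 92], [105, 87, 63], [26, 9, 4], [63, 45, 30], [94, 78, 54], [79, 63, 44], [34, 13, 6], [87, 66, 45], [121, 101, 77], [118, 98, 85], [111, 91, 80], [111, 91, 79], [111, 91, 79], [111, 92, 80], [112, 92, 79], [112, 92, 79], [112, 92, 79], [111, 92, 79]]
```

```bash
cat >> h.py <<'E'
def togo(x,y,z,yaw):
    s=read_state();A=R.from_euler("xyz",s["tcp_rot"]);B=R.from_euler("xyz",[np.pi,0,yaw])
    print("xyz mm",(A.inv().apply(np.array([x,y,z])-s["tcp_pos"])*1e3).round(1),"w deg",np.degrees((A.inv()*B).as_rotvec()).round(2),
     "t",s["time_s"],"F",s["ft_force"].round(1),"gap",round(s["finger_gap"],4),"tcp",s["tcp_pos"].round(4),s["tcp_rot"].round(4))
E
python3 -c "
from h import *
togo(.4725,.1455,.15,3.089)"
```

```text
xyz mm [-404.2 -339.8  113.6] w deg [-8.000e-02 -1.000e-02 -1.502e+01] t 0.15 F [-0.  -0.3  0.1] gap 0.0883 tcp [0.1934 0.5939 0.2631] [-3.1402e+00  1.0000e-04  2.8269e+00]
```

```bash
python3 -m handwheel '[{"x":-404,"y":-340,"z":60,"wz":-15,"gripper":0},{"x":-404,"y":-340,"z":60,"wz":-15,"gripper":0},{"x":-404,"y":-340,"z":60,"wz":-15,"gripper":0},{"x":-404,"y":-340,"z":60,"wz":-15,"gripper":0},{"x":-404,"y":-340,"z":60,"wz":-15,"gripper":0},{"x":-404,"y":-340,"z":60,"wz":-15,"gripper":0},{"x":-404,"y":-340,"z":60,"wz":-15,"gripper":0},{"x":-404,"y":-340,"z":113,"wz":-15,"gripper":0},{"x":-404,"y":-340,"z":113,"wz":-15,"gripper":0},{"x":-404,"y":-340,"z":113,"wz":-15,"gripper":0},{"x":-404,"y":-340,"z":113,"wz":-15,"gripper":0},{"x":-404,"y":-340,"z":113,"wz":-15,"gripper":0},{"x":-404,"y":-340,"z":113,"wz":-15,"gripper":0},{"x":-404,"y":-340,"z":113,"wz":-15,"gripper":0},{"x":-404,"y":-340,"z":113,"wz":-15,"gripper":0},{"x":-404,"y":-340,"z":113,"wz":-15,"gripper":0},{"x":-404,"y":-340,"z":113,"wz":-15,"gripper":0},{"x":-404,"y":-340,"z":113,"wz":-15,"gripper":0}]'
python3 - <<'E'
from h import *
togo(.4725,.1455,.056,3.089)
t=cams.get_image("top")["pixels"];s=cams.get_image("side")["pixels"]
f=lambda c:cv2.resize(c[:,:,::-1],(400,400),interpolation=cv2.INTER_CUBIC)
cv2.imwrite("pics/app.png",np.hstack([f(t[165:265,177:277]),f(s[160:260,230:330])]))
E
```

```text
xyz mm [-404.2 -339.7  207.6] w deg [-8.000e-02 -1.000e-02 -1.502e+01] t 0.15 F [-0.  -0.3  0.1] gap 0.0883 tcp [0.1934 0.5939 0.2631] [-3.1402e+00  1.0000e-04  2.8269e+00]invalid input at $[0]: expected keys wx, wy, wz, x, y, z, gripper
```

View pics/app.png

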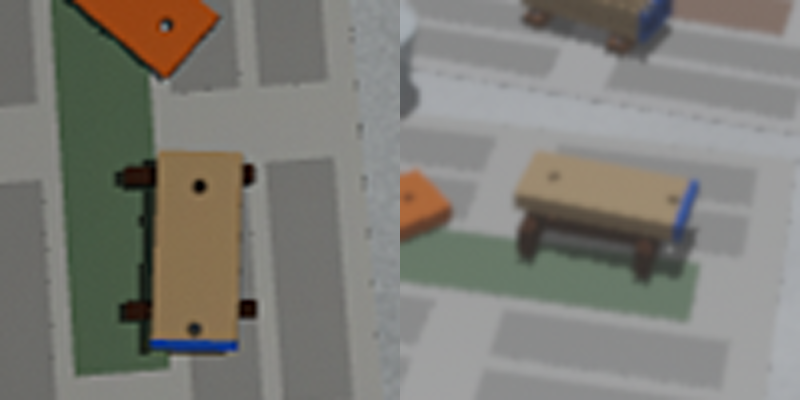

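The move was refused because every row needs all the keys, so the picture shows the board untouched on the rack. I'll resend it with full rows.

```bash
python3 -m handwheel '[{"wx":0,"wy":0,"x":-404,"y":-340,"z":60,"wz":-15,"gripper":0},{"wx":0,"wy":0,"x":-404,"y":-340,"z":60,"wz":-15,"gripper":0},{"wx":0,"wy":0,"x":-404,"y":-340,"z":60,"wz":-15,"gripper":0},{"wx":0,"wy":0,"x":-404,"y":-340,"z":60,"wz":-15,"gripper":0},{"wx":0,"wy":0,"x":-404,"y":-340,"z":60,"wz":-15,"gripper":0},{"wx":0,"wy":0,"x":-404,"y":-340,"z":60,"wz":-15,"gripper":0},{"wx":0,"wy":0,"x":-404,"y":-340,"z":60,"wz":-15,"gripper":0},{"wx":0,"wy":0,"x":-404,"y":-340,"z":113,"wz":-15,"gripper":0},{"wx":0,"wy":0,"x":-404,"y":-340,"z":113,"wz":-15,"gripper":0},{"wx":0,"wy":0,"x":-404,"y":-340,"z":113,"wz":-15,"gripper":0},{"wx":0,"wy":0,"x":-404,"y":-340,"z":113,"wz":-15,"gripper":0},{"wx":0,"wy":0,"x":-404,"y":-340,"z":113,"wz":-15,"gripper":0},{"wx":0,"wy":0,"x":-404,"y":-340,"z":113,"wz":-15,"gripper":0},{"wx":0,"wy":0,"x":-404,"y":-340,"z":113,"wz":-15,"gripper":0},{"wx":0,"wy":0,"x":-404,"y":-340,"z":113,"wz":-15,"gripper":0},{"wx":0,"wy":0,"x":-404,"y":-340,"z":113,"wz":-15,"gripper":0},{"wx":0,"wy":0,"x":-404,"y":-340,"z":113,"wz":-15,"gripper":0},{"wx":0,"wy":0,"x":-404,"y":-340,"z":113,"wz":-15,"gripper":0}]'
python3 - <<'E'
from h import *
togo(.4725,.1455,.056,3.089)
s=cams.get_image("side")["pixels"]
cv2.imwrite("pics/app2.png",cv2.resize(s[120:260,200:360,::-1],None,fx=4,fy=4,interpolation=cv2.INTER_CUBIC))
E
```

```text
time_s: 1.75
tcp_pos: [0.4718, 0.1477, 0.1512]
tcp_rot: [3.141, 0.0, 3.092]
ft_force: [-0.1, 0.5, -0.4]
finger_gap: 0.0881
xyz mm [-0.8 -2.2 95.2] w deg [0.04 0.02 0.18] t 1.75 F [-0.1  0.5 -0.4] gap 0.0881 tcp [0.4718 0.1477 0.1512] [3.1410e+00 3.0000e-04 3.0921e+00]
```

View pics/app2.png

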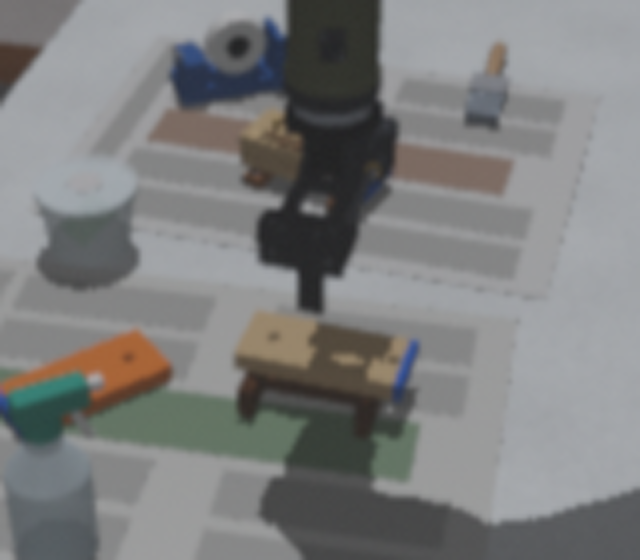

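The gripper hangs over the middle of the board (about px (310,300) in the crop) with its jaws across the width, and the bottle and cup are clear. I'll descend and grip.

```bash
python3 -m handwheel '[{"wx":0,"wy":0,"x":-1,"y":-2,"z":35,"wz":0,"gripper":0},{"wx":0,"wy":0,"x":-1,"y":-2,"z":65,"wz":0,"gripper":0},{"wx":0,"wy":0,"x":-1,"y":-2,"z":85,"wz":0,"gripper":0},{"wx":0,"wy":0,"x":-1,"y":-2,"z":95,"wz":0,"gripper":0},{"wx":0,"wy":0,"x":-1,"y":-2,"z":95,"wz":0,"gripper":0},{"wx":0,"wy":0,"x":-1,"y":-2,"z":95,"wz":0,"gripper":0},{"wx":0,"wy":0,"x":-1,"y":-2,"z":95,"wz":0,"gripper":1},{"wx":0,"wy":0,"x":-1,"y":-2,"z":95,"wz":0,"gripper":1},{"wx":0,"wy":0,"x":-1,"y":-2,"z":95,"wz":0,"gripper":1},{"wx":0,"wy":0,"x":-1,"y":-2,"z":95,"wz":0,"gripper":1},{"wx":0,"wy":0,"x":-1,"y":-2,"z":95,"wz":0,"gripper":1},{"wx":0,"wy":0,"x":-1,"y":-2,"z":95,"wz":0,"gripper":1},{"wx":0,"wy":0,"x":-1,"y":-2,"z":95,"wz":0,"gripper":1},{"wx":0,"wy":0,"x":-1,"y":-2,"z":95,"wz":0,"gripper":1}]'
python3 - <<'E'
from h import *
togo(.4725,.1455,.136,3.089)
E
```

```text
time_s: 2.97
tcp_pos: [0.4733, 0.1457, 0.057]
tcp_rot: [3.14, 0.002, 3.092]
ft_force: [0.3, -0.5, 6.6]
finger_gap: 0.064
xyz mm [  0.7  -0.1 -79. ] w deg [0.07 0.11 0.15] t 2.9667 F [ 0.3 -0.5  6.6] gap 0.064 tcp [0.4733 0.1457 0.057 ] [3.1404e+00 2.0000e-03 3.0917e+00]
```

```bash
python3 -m handwheel '[{"wx":0,"wy":0,"x":0,"y":0,"z":-20,"wz":0,"gripper":1},{"wx":0,"wy":0,"x":0,"y":0,"z":-45,"wz":0,"gripper":1},{"wx":0,"wy":0,"x":0,"y":0,"z":-70,"wz":0,"gripper":1},{"wx":0,"wy":0,"x":0,"y":0,"z":-80,"wz":0,"gripper":1},{"wx":0,"wy":0,"x":0,"y":0,"z":-80,"wz":0,"gripper":1},{"wx":0,"wy":0,"x":0,"y":0,"z":-80,"wz":0,"gripper":1}]'
python3 - <<'E'
from h import *
togo(.5596,-.1817,.117,2.859)
E
```

```text
time_s: 3.47
tcp_pos: [0.4733, 0.1454, 0.1372]
tcp_rot: [3.14, 0.003, 3.091]
ft_force: [0.3, -0.3, -1.7]
finger_gap: 0.0639
xyz mm [-102.6 -322.3   20. ] w deg [ 0.1   0.14 13.3 ] t 3.4667 F [ 0.3 -0.3 -1.7] gap 0.0639 tcp [0.4733 0.1454 0.1372] [3.1401e+00 2.6000e-03 3.0912e+00]
```

```bash
python3 -m handwheel '[{"wx":0,"wy":0,"x":-10,"y":-32,"z":0,"wz":2,"gripper":1},{"wx":0,"wy":0,"x":-20,"y":-64,"z":0,"wz":4,"gripper":1},{"wx":0,"wy":0,"x":-31,"y":-96,"z":0,"wz":6,"gripper":1},{"wx":0,"wy":0,"x":-41,"y":-128,"z":0,"wz":8,"gripper":1},{"wx":0,"wy":0,"x":-51,"y":-160,"z":0,"wz":10,"gripper":1},{"wx":0,"wy":0,"x":-62,"y":-192,"z":0,"wz":12,"gripper":1},{"wx":0,"wy":0,"x":-72,"y":-224,"z":0,"wz":13.3,"gripper":1},{"wx":0,"wy":0,"x":-82,"y":-256,"z":0,"wz":13.3,"gripper":1},{"wx":0,"wy":0,"x":-92,"y":-288,"z":0,"wz":13.3,"gripper":1},{"wx":0,"wy":0,"x":-100,"y":-312,"z":5,"wz":13.3,"gripper":1},{"wx":0,"wy":0,"x":-102.6,"y":-322.3,"z":15,"wz":13.3,"gripper":1},{"wx":0,"wy":0,"x":-102.6,"y":-322.3,"z":20,"wz":13.3,"gripper":1},{"wx":0,"wy":0,"x":-102.6,"y":-322.3,"z":20,"wz":13.3,"gripper":1},{"wx":0,"wy":0,"x":-102.6,"y":-322.3,"z":20,"wz":13.3,"gripper":1},{"wx":0,"wy":0,"x":-102.6,"y":-322.3,"z":20,"wz":13.3,"gripper":1},{"wx":0,"wy":0,"x":-102.6,"y":-322.3,"z":20,"wz":13.3,"gripper":1}]'
python3 - <<'E'
from h import *
togo(.5596,-.1817,.117,2.859)
t=cams.get_image("top")["pixels"];s=cams.get_image("side")["pixels"]
f=lambda c,w:cv2.resize(c[:,:,::-1],w,interpolation=cv2.INTER_CUBIC)
cv2.imwrite("pics/hov_t.png",t[:,:,::-1]);cv2.imwrite("pics/hov_s.png",s[:,:,::-1])
cv2.imwrite("pics/hov.png",np.hstack([f(t[155:235,292:372],(400,400)),f(s[130:190,240:320],(400,300)).repeat(1,0) if 0 else f(s[115:195,240:320],(400,400))]))
E
```

```text
time_s: 4.8
tcp_pos: [0.5598, -0.1795, 0.1173]
tcp_rot: [3.139, 0.002, 2.862]
ft_force: [-0.3, -0.4, -1.7]
finger_gap: 0.0639
xyz mm [-0.4 -2.2  0.3] w deg [0.17 0.12 0.18] t 4.8 F [-0.3 -0.4 -1.7] gap 0.0639 tcp [ 0.5598 -0.1795  0.1173] [3.1386e+00 2.0000e-03 2.8622e+00]
```

View pics/hov.png

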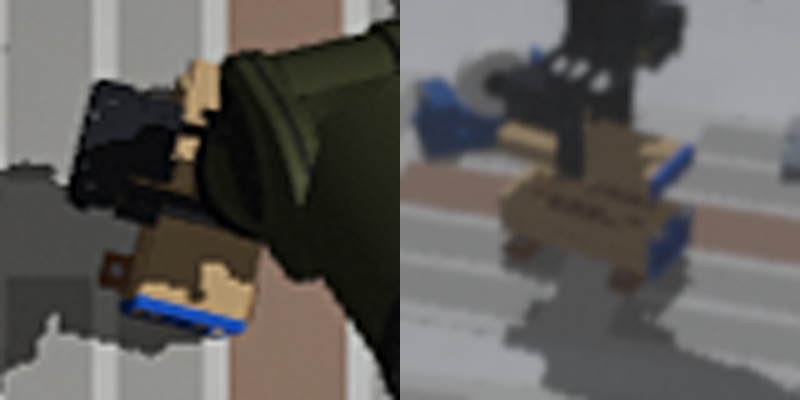

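The hover picture shows the held board above the base with its blue end the right way round (crop px (185,313) in the top view, (670,170) in the side view). The bore- and edge-based estimates disagree by about 2 mm in y, so I'll look closely at bores and dowels in both original views.

Run:
```python
from h import *
T=cams.get_image("top");S=cams.get_image("side")
t0=cv2.imread("pics/top0.png");s0=cv2.imread("pics/side0.png")
rows=[]
for c,im,n in((T,t0,"t"),(S,s0,"s")):
    tiles=[]
    for p,z in(((.4725,.1455,-.0515),.048),((.5595,-.1812,-.282),.062)):
        for q in pts(p):
            u,v=np.round(proj(c,[*q,z])[0]).astype(int)
            print(n,u-6,v-6,proj(c,[*q,z])[0].round(2));a=im[v-6:v+7,u-6:u+7]
            tiles.append(cv2.resize(a,(195,195),interpolation=cv2.INTER_NEAREST))
    rows.append(np.hstack(tiles))
cv2.imwrite("pics/z.png",np.clip(np.vstack(rows)*1.4,0,255).astype(np.uint8))
```

```text
t 220 241 [225.54 247.28]
t 221 206 [226.56 211.5 ]
t 323 208 [328.6  214.34]
t 331 174 [336.99 179.83]
s 292 203 [298.21 209.12]
s 262 197 [268.43 203.36]
s 285 150 [291.49 155.73]
s 263 143 [268.83 148.95]
```

View pics/z.png

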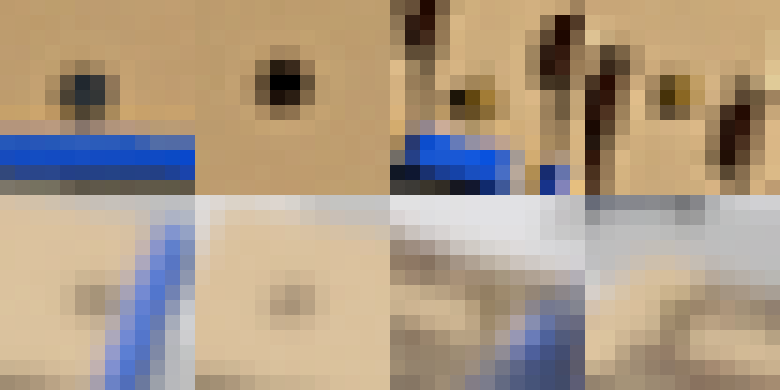

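Run:
```python
from h import *
T=cams.get_image("top");t=cv2.imread("pics/top0.png").astype(float)
g=t.sum(2)
def cen(u,v,w,h,thr):
    a=g[v-h:v+h+1,u-w:u+w+1];d=np.clip(np.median(a)-a-thr,0,None);y,x=np.mgrid[v-h:v+h+1,u-w:u+w+1]
    return np.array([(d*x).sum(),(d*y).sum()])/d.sum()
# front bore: stay clear of blue rows
b=[cen(225,246,4,2,25),cen(226,211,4,4,25)]
print("bores",b)
q=ray(T,b,.048);print(q,np.linalg.norm(q[1]-q[0]))
# dowels: brass = yellow-saturation (r+g-2b) relative to red
r,gg,bb=t[...,2],t[...,1],t[...,0]
for u,v in((328,214),(336,180)):
    print("R\n",r[v-3:v+4,u-4:u+5].astype(int),"\nsat\n",(100*(r-bb)/np.maximum(r,1))[v-3:v+4,u-4:u+5].astype(int))
```

```text
bores [array([225.1634103 , 246.78271166]), array([226.4336887 , 211.14882729])]
[[0.41411452 0.14969037 0.048     ]
 [0.52151902 0.14338373 0.048     ]] 0.10758950382571095
R
 [[ 68  69 115 151 146 146 146 152 114]
 [113  85 145 153 144 139 148 152 112]
 [109 100 149 132 116 119 147 152 123]
 [115 108 116  21  70 116 131 151 156]
 [120 112 133  69  73  98 128 149 152]
 [109 105 145 137 124 139 154 149 151]
 [ 29   9  22  73 105 118 136 144 153]] 
sat
 [[   42    43    40    39    39    38    39    38    40]
 [   39    41    40    38    39    38    38    38    41]
 [   41    41    38    39    45    49    39    38    39]
 [   40    41    41    71    82    66    46    38    38]
 [   40    40    45    52    64    60    45    38    39]
 [   26     3    24    32    41    41    42    41    39]
 [ -179 -1533  -600   -80   -11     5    25    36    42]]
R
 [[ 61  88 129 149 147 146 145 145 146]
 [ 41  62 125 146 133 136 144 147 141]
 [ 29  88 146 120  68 103 138 152 125]
 [ 35 103 160 107  50  99 133 149 121]
 [ 57 113 157 121  66  89 134 124  49]
 [ 64 124 152 149 151 152 157 115  29]
 [ 86 142 148 145 146 148 151 105  27]] 
sat
 [[44 43 40 38 38 38 38 38 39]
 [53 46 40 39 40 40 40 38 39]
 [93 46 39 41 61 64 47 38 39]
 [77 42 38 42 86 74 50 37 40]
 [57 42 38 40 45 47 41 40 53]
 [50 41 39 38 37 38 38 40 68]
 [43 39 39 39 38 38 39 41 74]]
```

Run:
```python
from h import *
T=cams.get_image("top")
for n,uv,z in(("bore",[(225.16,246.78),(226.43,211.15)],.047),("dowel",[(328.19,214.26),(336.64,179.74)],.057)):
    q=ray(T,uv,z)[:,:2];d=q[1]-q[0];t=np.arctan2(d[1],d[0]);m=q.mean(0)+.006*d/np.linalg.norm(d)
    print(n,m.round(4),round(t,4),np.linalg.norm(d).round(4))
```

```text
bore [0.4738 0.1463] -0.0586 0.1077
dowel [ 0.5602 -0.1809] -0.2837 0.1085
```

The refined bores and dowels have the right 108 mm spacing within 0.5 mm. They give a target TCP of (0.5597, -0.1815) and yaw 2.859, which agrees with the first estimate. I'll lower to just above the dowel tips (TCP z about 0.092) and correct the offset.

```bash
python3 -m handwheel '[{"wx":0.17,"wy":0.12,"x":-0.4,"y":-2.1,"z":8,"wz":0.2,"gripper":1},{"wx":0.17,"wy":0.12,"x":-0.4,"y":-2.1,"z":16,"wz":0.2,"gripper":1},{"wx":0.17,"wy":0.12,"x":-0.4,"y":-2.1,"z":22,"wz":0.2,"gripper":1},{"wx":0.17,"wy":0.12,"x":-0.4,"y":-2.1,"z":25,"wz":0.2,"gripper":1},{"wx":0.17,"wy":0.12,"x":-0.4,"y":-2.1,"z":25,"wz":0.2,"gripper":1},{"wx":0.17,"wy":0.12,"x":-0.4,"y":-2.1,"z":25,"wz":0.2,"gripper":1},{"wx":0.17,"wy":0.12,"x":-0.4,"y":-2.1,"z":25,"wz":0.2,"gripper":1}]'
python3 - <<'E'
from h import *
togo(.5597,-.1815,.077,2.859)
print(read_state()["torque"])
E
```

```text
time_s: 5.68
tcp_pos: [0.5597, -0.1836, 0.0923]
tcp_rot: [-3.141, 0.001, 2.856]
ft_force: [-0.3, -0.9, -1.9]
finger_gap: 0.0631
xyz mm [ 0.6  2.  15.3] w deg [-0.05  0.04 -0.17] t 5.6833 F [-0.3 -0.9 -1.9] gap 0.0631 tcp [ 0.5597 -0.1836  0.0923] [-3.1407e+00  7.0000e-04  2.8560e+00]
[-0.0495685  -0.01571669  0.02112822]
```

```bash
python3 -m handwheel '[{"wx":0,"wy":0,"x":0.6,"y":2,"z":0,"wz":-0.17,"gripper":1},{"wx":0,"wy":0,"x":0.6,"y":2,"z":0,"wz":-0.17,"gripper":1},{"wx":0,"wy":0,"x":0.6,"y":2,"z":0,"wz":-0.17,"gripper":1},{"wx":0,"wy":0,"x":0.6,"y":2,"z":0,"wz":-0.17,"gripper":1},{"wx":0,"wy":0,"x":0.6,"y":2,"z":0,"wz":-0.17,"gripper":1},{"wx":0,"wy":0,"x":0.6,"y":2,"z":0,"wz":-0.17,"gripper":1}]'
python3 - <<'E'
from h import *
togo(.5597,-.1815,.083,2.859)
s=cams.get_image("side")["pixels"]
togo(.5597,-.1815,.083,2.859)
cv2.imwrite("pics/near.png",cv2.resize(s[125:185,250:310,::-1],None,fx=9,fy=9,interpolation=cv2.INTER_CUBIC))
E
```

```text
time_s: 6.18
tcp_pos: [0.5597, -0.1815, 0.0924]
tcp_rot: [-3.141, 0.001, 2.859]
ft_force: [-0.1, 0.5, -1.3]
finger_gap: 0.0638
xyz mm [0.  0.  9.4] w deg [-0.05  0.05 -0.01] t 6.1833 F [-0.1  0.5 -1.3] gap 0.0638 tcp [ 0.5597 -0.1815  0.0924] [-3.1407e+00  8.0000e-04  2.8588e+00]
xyz mm [0.  0.  9.3] w deg [-0.05  0.04 -0.01] t 6.2333 F [ 0.6  0.1 -1.2] gap 0.0639 tcp [ 0.5597 -0.1815  0.0923] [-3.1407e+00  8.0000e-04  2.8588e+00]
```

View pics/near.png

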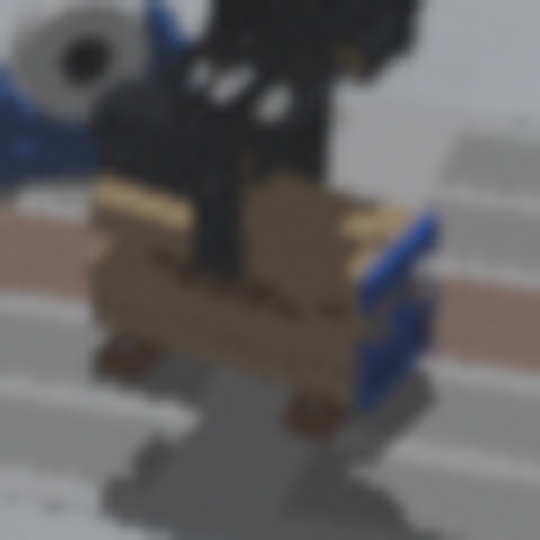

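The blue ends line up vertically (board corner at crop (365,300), base corner at (358,345)), and the back ends match near x=95. Next I'll lower gently over the tapers.

```bash
python3 -m handwheel '[{"wx":0,"wy":0,"x":0,"y":0,"z":3,"wz":0,"gripper":1},{"wx":0,"wy":0,"x":0,"y":0,"z":5,"wz":0,"gripper":1},{"wx":0,"wy":0,"x":0,"y":0,"z":7,"wz":0,"gripper":1},{"wx":0,"wy":0,"x":0,"y":0,"z":9,"wz":0,"gripper":1},{"wx":0,"wy":0,"x":0,"y":0,"z":9,"wz":0,"gripper":1},{"wx":0,"wy":0,"x":0,"y":0,"z":9,"wz":0,"gripper":1}]'
python3 - <<'E'
from h import *
togo(.5597,-.1815,.077,2.859)
print(read_state()["torque"])
E
```

```text
time_s: 6.73
tcp_pos: [0.5596, -0.1815, 0.0831]
tcp_rot: [-3.141, 0.0, 2.859]
ft_force: [-0.8, -0.4, -1.6]
finger_gap: 0.0639
xyz mm [-0.1  0.   6.1] w deg [-0.05  0.02 -0.01] t 6.7333 F [-0.8 -0.4 -1.6] gap 0.0639 tcp [ 0.5596 -0.1815  0.0831] [-3.1407e+00  3.0000e-04  2.8588e+00]
[-0.00150953 -0.02488544  0.02027187]
```

There is no contact force with the underside 6 mm below the dowel tips, so both dowels are in. I'll go on down to the mating face.

```bash
python3 -m handwheel '[{"wx":0,"wy":0,"x":0,"y":0,"z":2,"wz":0,"gripper":1},{"wx":0,"wy":0,"x":0,"y":0,"z":3.5,"wz":0,"gripper":1},{"wx":0,"wy":0,"x":0,"y":0,"z":5,"wz":0,"gripper":1},{"wx":0,"wy":0,"x":0,"y":0,"z":6,"wz":0,"gripper":1},{"wx":0,"wy":0,"x":0,"y":0,"z":6.5,"wz":0,"gripper":1},{"wx":0,"wy":0,"x":0,"y":0,"z":6.5,"wz":0,"gripper":1},{"wx":0,"wy":0,"x":0,"y":0,"z":6.5,"wz":0,"gripper":1}]'
python3 - <<'E'
from h import *
togo(.5597,-.1815,.077,2.859)
print(read_state()["torque"])
E
```

```text
time_s: 7.32
tcp_pos: [0.5595, -0.1815, 0.0771]
tcp_rot: [-3.14, 0.0, 2.859]
ft_force: [-2.3, 0.3, 4.4]
finger_gap: 0.0637
xyz mm [-0.2  0.   0.1] w deg [-0.06  0.03 -0.01] t 7.3167 F [-2.3  0.3  4.4] gap 0.0637 tcp [ 0.5595 -0.1815  0.0771] [-3.1405e+00  5.0000e-04  2.8588e+00]
[0.25305431 0.35635724 0.04250725]
```

Contact came at TCP z = 0.0771, where 0.077 was expected for flush, with about 6 N of press. I'll increase it gradually.

```bash
python3 -m handwheel '[{"wx":0,"wy":0,"x":0,"y":0,"z":0.8,"wz":0,"gripper":1},{"wx":0,"wy":0,"x":0,"y":0,"z":1.1,"wz":0,"gripper":1},{"wx":0,"wy":0,"x":0,"y":0,"z":1.1,"wz":0,"gripper":1},{"wx":0,"wy":0,"x":0,"y":0,"z":1.1,"wz":0,"gripper":1},{"wx":0,"wy":0,"x":0,"y":0,"z":1.1,"wz":0,"gripper":1},{"wx":0,"wy":0,"x":0,"y":0,"z":1.1,"wz":0,"gripper":1}]'
python3 - <<'E'
from h import *
togo(.5597,-.1815,.077,2.859)
print(read_state()["torque"])
E
```

```text
time_s: 7.82
tcp_pos: [0.5595, -0.1815, 0.0771]
tcp_rot: [-3.14, 0.001, 2.859]
ft_force: [-3.2, -0.2, 8.7]
finger_gap: 0.0634
xyz mm [-0.2  0.   0.1] w deg [-0.08  0.05 -0.01] t 7.8167 F [-3.2 -0.2  8.7] gap 0.0634 tcp [ 0.5595 -0.1815  0.0771] [-3.1402e+00  9.0000e-04  2.8588e+00]
[0.37767631 0.63445334 0.02061737]
```

```bash
python3 -m handwheel '[{"wx":0,"wy":0,"x":0,"y":0,"z":1.4,"wz":0,"gripper":1},{"wx":0,"wy":0,"x":0,"y":0,"z":1.8,"wz":0,"gripper":1},{"wx":0,"wy":0,"x":0,"y":0,"z":1.8,"wz":0,"gripper":1},{"wx":0,"wy":0,"x":0,"y":0,"z":1.8,"wz":0,"gripper":1},{"wx":0,"wy":0,"x":0,"y":0,"z":1.8,"wz":0,"gripper":1},{"wx":0,"wy":0,"x":0,"y":0,"z":1.8,"wz":0,"gripper":1},{"wx":0,"wy":0,"x":0,"y":0,"z":1.8,"wz":0,"gripper":1},{"wx":0,"wy":0,"x":0,"y":0,"z":1.8,"wz":0,"gripper":1}]'
python3 - <<'E'
from h import *
for k in range(6):
    s=cams.get_image("side")["pixels"]
    togo(.5597,-.1815,.077,2.859)
cv2.imwrite("pics/end.png",cv2.resize(s[125:185,250:310,::-1],None,fx=9,fy=9,interpolation=cv2.INTER_CUBIC))
E
```

```text
time_s: 8.48
tcp_pos: [0.5595, -0.1815, 0.077]
tcp_rot: [-3.14, 0.002, 2.859]
ft_force: [-5.6, -0.1, 16.8]
finger_gap: 0.0638
xyz mm [-0.2  0.   0. ] w deg [-0.11  0.09 -0.02] t 8.5333 F [-5.9  0.4 15.9] gap 0.0636 tcp [ 0.5595 -0.1815  0.077 ] [-3.1397e+00  1.6000e-03  2.8587e+00]
xyz mm [-0.2  0.   0.1] w deg [-0.11  0.1  -0.02] t 8.5833 F [-5.3  1.6 15.7] gap 0.0639 tcp [ 0.5595 -0.1815  0.0771] [-3.1397e+00  1.7000e-03  2.8587e+00]
xyz mm [-0.2  0.   0. ] w deg [-0.11  0.09 -0.02] t 8.6333 F [-5.   0.9 16.3] gap 0.0637 tcp [ 0.5595 -0.1815  0.077 ] [-3.1397e+00  1.6000e-03  2.8586e+00]
xyz mm [-0.2  0.   0.1] w deg [-0.11  0.1  -0.02] t 8.6833 F [-4.  -0.  16.1] gap 0.064 tcp [ 0.5595 -0.1815  0.0771] [-3.1397e+00  1.7000e-03  2.8586e+00]
xyz mm [-0.2  0.   0. ] w deg [-0.11  0.1  -0.02] t 8.7333 F [-4.4  0.7 16.1] gap 0.0639 tcp [ 0.5595 -0.1815  0.077 ] [-3.1397e+00  1.7000e-03  2.8587e+00]
xyz mm [-0.2  0.   0. ] w deg [-0.11  0.1  -0.02] t 8.7833 F [-5.6  0.2 16.4] gap 0.0638 tcp [ 0.5595 -0.1815  0.077 ] [-3.1397e+00  1.7000e-03  2.8587e+00]
```

View pics/end.png

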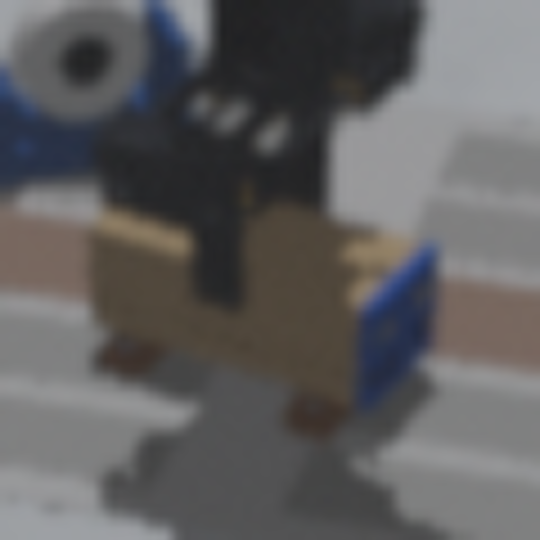

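The halves show as one closed block with no gap, and the blue ends form one face (crop px (395,325)). The press is steady at about 16 to 18 N, so I'm handing in.

```bash
python3 -c "
from plant import workorder,read_state
workorder.job_done();s=read_state();print(s['time_s'],s['ft_force'],s['tcp_pos'])"
```

```text
the job is handed in; nothing more can be done
the job is handed in; nothing more can be done
```

The nest is closed: I took the upper half off the rack and lowered it onto both dowels, blue end over blue end. I handed the job in at about 8.8 s, with the gripper still pressing it down.

**Fit:** The board slid over the dowels with almost no force. It met the lower half at tool height 0.0771 m, where flush should be 0.077 m. It is level within about 0.002 rad, and the last side picture shows a single closed block with no gap.

**Press:** Over the last 0.3 s before hand-in the wrist read a steady 16 N upward, so about 17–18 N between the halves counting the board's weight. That is slightly above the 15 N you asked for and well inside 7–45 N.

**What disagreed or was not checked:**
- **Position estimates:** My bore-and-dowel and outline measurements differed by up to about 2 mm, so I used the bores and dowels. A sideways force of about 5 N along x remained while pressing, probably light contact with a dowel or friction.
- **Refused move:** My first move command was refused for missing keys and moved nothing.
- **Robot state:** I could not read it again after hand-in.
- **Other objects:** I never touched the cup, bottle, dispenser or brush, but I did not measure their positions again at the end.

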